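# Snap the finished handle out of the painting stand and lay it in the rack

## Task

The decorated handle on the painting stand is dry. Snap it straight out through the front of its two spring clips, and lay it (do not drop it) in the empty place of the notched rack, resting fully in both notches with its knob on the same side as the other two. Let go of it there, and leave the two handles in the rack, the tin and the brush where they are.

Things in the scene. Friction and masses are not known exactly. Their poses are not given: they have to be found in the camera images.
- handle: The finished handle, held level in the stand's clips: turned wood, stained red-brown with thin gold bands, 192 mm long, about 90 g. Plain shaft, 22 mm diameter, 66 mm to either side of the middle; 32 mm ball knob at +y, 28 mm collar at -y (66 to 74 mm out), then a pale 14 mm tenon (to 96 mm). Origin mid-shaft on the axis; own y runs along the shaft to the knob.
- knob (a point): Centre of the finished handle's ball knob, 80 mm from its origin along its +y.
- stand: Painting stand, pale wood, fixed. Base 135 x 170 x 16 mm; two posts 18 mm wide, tops 109 mm high, 74 mm clear between them, nothing between them above 41 mm. On each post's front face a spring-steel C clip. Front = its own -x (robot side, but for its yaw), y along the held shaft, z up. Origin on the bench right under the held shaft's middle. Post faces 15 mm behind the shaft axis.
- seat (a point): On the held shaft's axis, mid-way between the clips, 85 mm above the bench; axes as the stand's. Clips 14 mm wide, 46 mm to either side (y), mouths to the front (-x); sprung upper and lower jaws reach 14 mm in front of this axis, 15 mm above and below. Pulled forward at mid-shaft the two let go together at about 10 to 18 N; the shaft is clear of them 25 mm out. They do not let go upwards.
- rack: Handle rack, brown wood, fixed: two parallel rails, 212 mm long (own x), 16 mm wide, 54 mm high, 76 mm clear between them (own y), with low stretchers (20 mm high) at the ends. Each rail has three 90-degree V notches, 28 mm wide, 14 mm deep, 65 mm apart; handles lie along y across both rails. Two of the three places are taken; which one is empty varies. Origin on the bench under its middle.
- notch0 (a point): The first (lowest rack x) place in the rack: where a handle's origin lies when its shaft rests fully in this pair of notches, 55.6 mm above the bench, mid-way between the rails; axes as the rack's.
- notch1 (a point): The middle place in the rack: where a handle's origin lies when its shaft rests fully in this pair of notches, 55.6 mm above the bench, mid-way between the rails; axes as the rack's.
- notch2 (a point): The third (highest rack x) place in the rack: where a handle's origin lies when its shaft rests fully in this pair of notches, 55.6 mm above the bench, mid-way between the rails; axes as the rack's.
- parked_a: A handle just like the finished one, already lying in the rack, knob towards the rack's +y. Origin mid-shaft on the axis; own y runs along the shaft to the knob.
- parked_b: The other such handle already lying in the rack, knob towards the rack's +y. Origin mid-shaft on the axis; own y runs along the shaft to the knob.
- tin: Closed metal tin, 64 mm across, 75 mm high, standing on the bench beyond the work; origin at the centre of its underside. To be left alone.
- brush: Flat paint brush, 180 mm long, lying on the bench between the stand and the rack; origin under its middle. To be left alone.
There are look-alikes about, which are no part of the job. There is more than one size of the rack; the one meant has the size given above.

How it is judged:
On the way:
1. the shaft is straight out through the front of the clips: 22 to 70 mm before its seat, within 25 mm of its height (x of handle in the frame of seat between -0.07 and -0.022 m and z of handle in the frame of seat between -0.025 and 0.025 m and y of handle in the frame of seat between -0.03 and 0.03 m and angle between the y axis of handle and the y axis of stand, either way round below 0.25 rad), for 0.1 s.
At the end, for the whole second after the job is handed in: The finished handle rests, released, in the empty place: within 5 mm across the shaft and in height, 16 mm along it, 0.06 rad of the rack's y axis, knob on the rack's +y side like the others; parked handles within 12 mm, tin and brush within 15 mm of where they were (((x of handle in the frame of notch0 between -0.005 and 0.005 m and y of handle in the frame of notch0 between -0.016 and 0.016 m and z of handle in the frame of notch0 between -0.005 and 0.005 m) or (x of handle in the frame of notch1 between -0.005 and 0.005 m and y of handle in the frame of notch1 between -0.016 and 0.016 m and z of handle in the frame of notch1 between -0.005 and 0.005 m) or (x of handle in the frame of notch2 between -0.005 and 0.005 m and y of handle in the frame of notch2 between -0.016 and 0.016 m and z of handle in the frame of notch2 between -0.005 and 0.005 m)) and angle between the y axis of handle and the y axis of rack, either way round below 0.06 rad and y of knob in the frame of rack above 0.05 m and linear speed of handle below 0.02 m/s and angular speed of handle below 0.2 rad/s and distance of each of parked_a, parked_b from where it was at the start of the episode below 0.012 m and distance of each of tin, brush from where it was at the start of the episode below 0.015 m); the robot touches nothing.
It fails at once if the finished handle is dropped or thrown: it moves faster than 0.6 m/s with no finger touching it (contact force between the fingers and handle below 0.01 N and linear speed of handle above 0.6 m/s).
It fails at once if a handle in the rack is displaced by more than 25 mm (distance of any of parked_a, parked_b from where it was at the start of the episode above 0.025 m).
It fails at once if the tin or the brush is displaced by more than 15 mm (distance of any of tin, brush from where it was at the start of the episode above 0.015 m).
It also fails if it takes over 40 s, if anything falls off the work surface, if the arm or the gripper's body presses on something with over 40 N, if the wrist force passes 120 N, or if a joint passes its speed limit or range.

## Robot

A 6-joint arm with a two-finger parallel gripper is mounted at the origin on the work surface. World frame = base frame: x ahead of the robot, y to its left, z up, the work surface at z = 0. Lengths are in m, angles in rad, forces in N, time in s.
With the tool pointing down it reaches from about 0.25 to 0.85 m from the base axis. Payload 12.5 kg.
Tool frame: the origin (TCP) lies at the very end of the fingers, on their centre line; the grasp point (between the pads) lies 19 mm behind it; z points along the fingers, y is the direction in which the jaws open and shut (so a half turn about z gives the same grasp; the last joint's range is limited). The gripper opens to 93 mm and grips with 3 to 60 N. Pads are 15 mm wide; open, the fingers measure 128 mm over their backs; the gripper's body (75 mm by 188 mm) begins 65 mm behind the grasp point.
Start: joints at [1.196, 0.351, 1.652, -0, 1.139, -0.085], TCP at [0.157, 0.527, 0.219] pointing down, gripper open.
Joint ranges: [-2.75, 2.75], [-0.79, 2.1], [0.01, 2.65], [-1.57, 4.71], [0.07, 3.14], [-2.87, 2.87]. Speed limits (rad/s): [2.22, 2.22, 2.79, 3.14, 3.14, 3.14].

## Interface

Orientations are given as a rotation vector (axis times angle).
In Python, from plant import env gives the robot as it stands.
- The arm moves only by the tool carry_out, never from a script. Its argument "targets" is a list of rows, each an object with "gripper": the closure, from -1 (fully open) to 1 (shut), so that 0 is half open; "translation": the shift along the tool's x, y, z in cm, a list of three; "turn": the turn, a rotation vector about the tool's x, y, z in rad, a list of three. In form: [{"gripper": gripper, "translation": [dx, dy, dz], "turn": [ax, ay, az]}, ...]. A call has 1 to 10 rows; each row shifts and turns the commanded pose from where the row before left it, along the tool's axes as they then stand; what a row does not reach is not made up. A row lasts 1/12 s, in which the tool goes at most 41.7 mm and 7.16 degrees, less where a joint would pass 70% of its speed; a pose out of reach is approached as far as the arm can. A call is refused whole if a number of a shift passes 4.17 or a number of a turn 0.125, either way. A call with a gripper value outside its range is refused whole. The fingers move at their own pace and stop on an object; the grip force is fixed at half the most. Time passes only in rows, so rows that do not move let the fingers close. It gives the time, the measured TCP pose, the force and the opening at its end, in the units of the state.
- env.get_obs(): the state, without advancing time (a new reading comes with each control period).
- env.snapshot(name): name is "side" or "top"; returns a dict with "color" (400x640x3 uint8, red, green, blue), "K" (3x3 intrinsics, pixels), "k1" (the pictures are not rectified: a ray, as slopes to the right and down, at radius r is drawn at 1 + k1 r^2 times it, then the intrinsics apply), "position" and "orientation" of the camera in the world. Camera axes: x right, y down, z forward; pixel columns grow to the right and rows downward; lengths in m; the calibration is good to about 2 mm. A picture is of the moment at which its call begins. There is no depth.
- env.sign_off(): hands the job in, once; it reports no verdict.
The state is a dict: "t": time; "joint_positions": joint angles; "qvel": joint speeds; "effort": joint torques, N m; "position": TCP position; "tool_rot": TCP orientation; "ft_force": force on the tool from outside, world axes, zero at the start; "torque": the same for the moment, N m; "finger_gap": finger opening in m.
Only numpy, scipy, OpenCV 4.12 (cv2) and the standard library are available. Lean on these libraries where they do the work, as an engineer would, in place of code of your own. Each camera call takes 0.05 s, during which the arm holds its last target.

## Working session

There is one attempt and no reset: what is moved stays moved. The work goes in short steps, Python scripts to look and compute and a tool call to move; the robot and the scene stay as the last step left them, time stands still between calls to the robot, and variables do not carry over. Pictures are saved under pics/ and viewed, and the job is handed in when it is done.

Besides the shell and the picture viewer there is one more tool, called as name(argument=value, ...), one argument or row to a line, values as JSON. carry_out: Moves the arm, as the interface text tells. Its arguments: {"type":"object","properties":{"targets":{"type":"array","items":{"type":"object","properties":{"gripper":{"type":"number"},"translation":{"type":"array","items":{"type":"number"}},"turn":{"type":"array","items":{"type":"number"}}}}}},"required":["targets"]}

```bash
ls; mkdir -p pics; python3 - <<'E'
from plant import env
import cv2,pickle
o=env.get_obs();print(o)
for n in("side","top"):
    s=env.snapshot(n);pickle.dump(s,open(n+".pkl","wb"))
    cv2.imwrite(f"pics/{n}0.png",cv2.cvtColor(s["color"],cv2.COLOR_RGB2BGR))
    print(n,s["K"],s["k1"],s["position"],s["orientation"])
E
```

```text
pics
{'t': 0.0, 'joint_positions': array([ 1.19645289e+00,  3.51247283e-01,  1.65242961e+00, -1.46693601e-07,
        1.13906710e+00, -8.45862971e-02]), 'qvel': array([-0.00096655,  0.00212679,  0.0013447 ,  0.00150402, -0.00013995,
       -0.00133115]), 'effort': array([-1.46639006e-03, -4.97318530e+01, -2.85250032e+01,  6.98487950e-02,
        2.56459170e-02, -1.26607160e-04]), 'position': array([0.15698943, 0.52676462, 0.21809327]), 'tool_rot': array([-4.53520915e-01, -3.10842010e+00,  1.76101470e-03]), 'ft_force': array([-0.28672552, -0.60394948, -0.05695446]), 'torque': array([-0.02005471,  0.07150482, -0.01489162]), 'finger_gap': 0.0929364880690935}
side [[496.52257795   0.         324.75488175]
 [  0.         496.52257795 194.74782303]
 [  0.           0.           1.        ]] -0.12977718832912458 [ 0.3879818  -0.622231    0.81991996] [-2.40429783  0.25677463 -0.0783033 ]
top [[509.95999805   0.         316.02899278]
 [  0.         509.95999805 202.76967426]
 [  0.           0.           1.        ]] -0.011841544453977304 [0.40482769 0.02208185 1.10681323] [-2.1834325   2.17253318 -0.08884789]
```

View pics/side0.png

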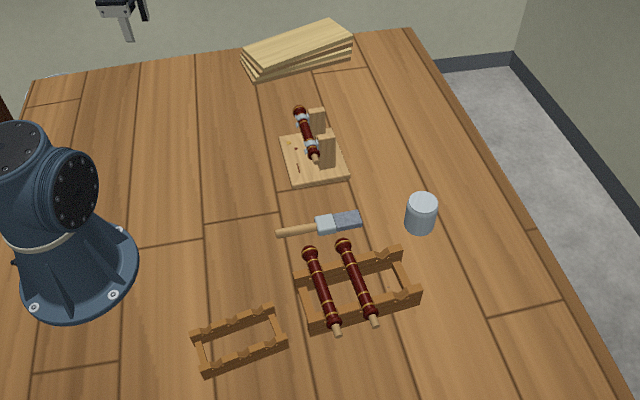

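View pics/top0.png

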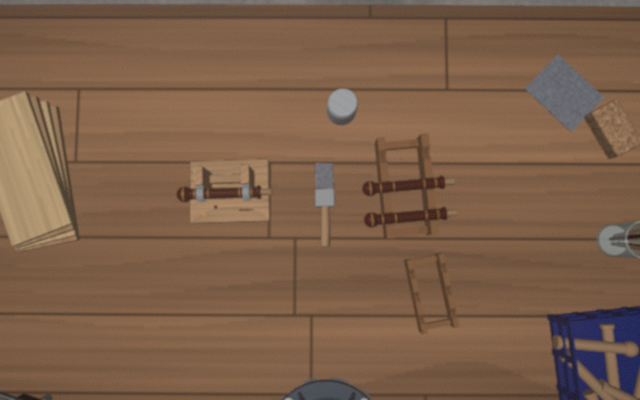

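The empty place looks like the one at the highest x, and both the parked knobs and the handle's own knob point to +y. Next I'll zoom in and measure.

```bash
cat > h.py <<'E'
import numpy as np,cv2,pickle
from scipy.spatial.transform import Rotation as R
def load(n): return pickle.load(open(n+".pkl","rb"))
def ray(s,uv):
    p=cv2.undistortPoints(np.array(uv,float).reshape(-1,1,2),s["K"],np.array([s["k1"],0,0,0.]))[:,0]
    d=np.c_[p,np.ones(len(p))]@R.from_rotvec(s["orientation"]).as_matrix().T
    return np.array(s["position"]),d
def plane(s,uv,z):
    c,d=ray(s,uv); return c+d*((z-c[2])/d[:,2])[:,None]
def proj(s,X):
    Rm=R.from_rotvec(s["orientation"]).as_matrix()
    r=cv2.projectPoints(np.array(X,float).reshape(-1,1,3),cv2.Rodrigues(Rm.T)[0],-Rm.T@np.array(s["position"]),s["K"],np.array([s["k1"],0,0,0.]))[0]
    return r[:,0]
def tri(s1,u1,s2,u2):
    c1,d1=ray(s1,u1);c2,d2=ray(s2,u2);out=[]
    for a,b in zip(d1,d2):
        t=np.linalg.lstsq(np.c_[a,-b],c2-c1,rcond=None)[0]
        p,q=c1+a*t[0],c2+b*t[1];out.append(np.r_[(p+q)/2,np.linalg.norm(p-q)])
    return np.array(out)
E
python3 - <<'E'
import cv2
t=cv2.imread("pics/top0.png");s=cv2.imread("pics/side0.png")
def c(im,x,y,w,h,n,k):cv2.imwrite(f"pics/{n}.png",cv2.resize(im[y:y+h,x:x+w],None,fx=k,fy=k,interpolation=cv2.INTER_CUBIC))
c(t,170,145,110,85,"t_stand",7);c(t,355,125,110,120,"t_rack",5);c(s,270,95,90,95,"s_stand",6);c(s,285,230,145,115,"s_rack",5)
E
```

```text
(no output)
```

View pics/t_stand.png

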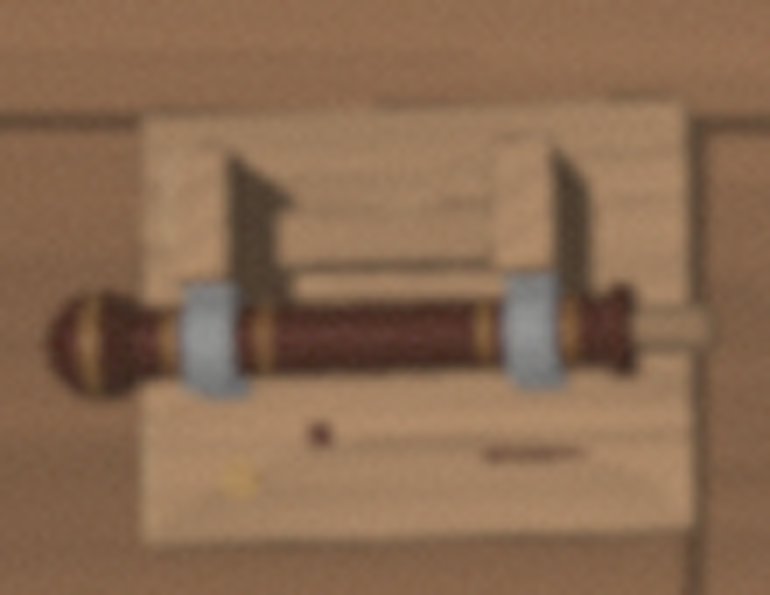

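View pics/t_rack.png

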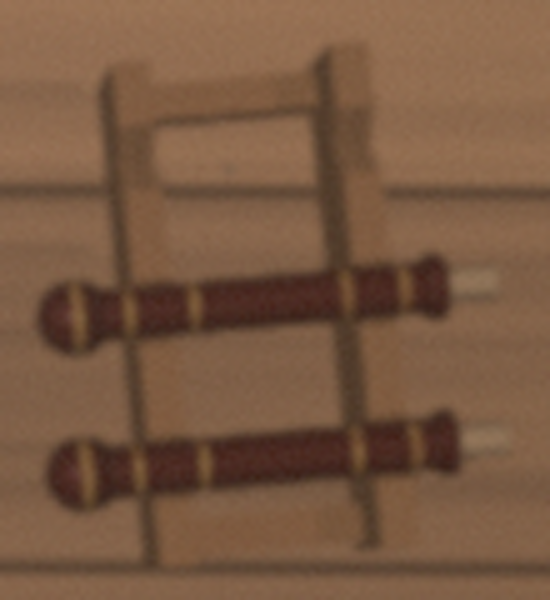

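View pics/s_stand.png

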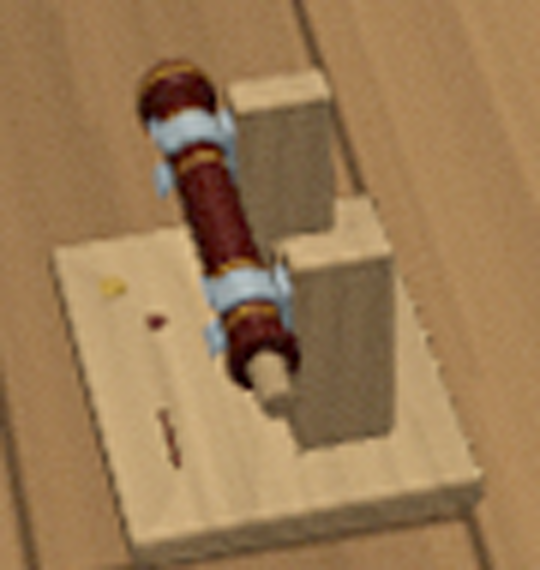

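View pics/s_rack.png

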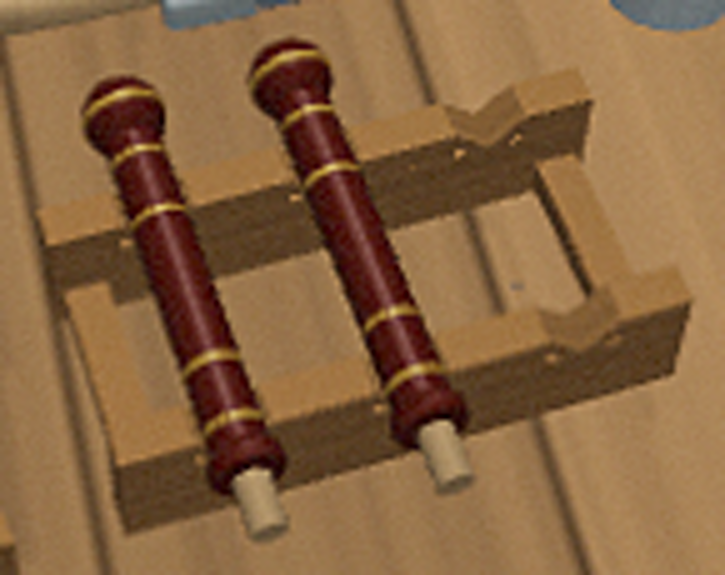

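The stand crop shows the knob at top-image px (184,194) and the tenon tip at (271,192). In the rack crop the top pair of notches, around (382,158) and (428,151), is empty. I'll measure the handles with a colour mask.

```bash
python3 - <<'E'
from h import *
for n in("top","side"):
    s=load(n);im=cv2.cvtColor(s["color"],cv2.COLOR_RGB2HSV)
    a=s["color"].astype(int)
    m=((a[...,0]-a[...,2]>15)&(a[...,0]<150)&(a[...,1]<0.55*a[...,0])).astype(np.uint8)
    roi=np.zeros_like(m)
    if n=="top": roi[140:240,165:470]=1
    else: roi[90:350,280:440]=1
    m=m*roi
    m2=cv2.morphologyEx(m,cv2.MORPH_CLOSE,np.ones((9,9)))
    k,l,st,c=cv2.connectedComponentsWithStats(m2)
    cv2.imwrite(f"pics/m_{n}.png",m2*255)
    for i in range(1,k):
        if st[i,4]<100: continue
        ys,xs=np.nonzero((l==i)&(m>0));P=np.c_[xs,ys].astype(float)
        vx,vy,x0,y0=cv2.fitLine(P.astype(np.float32),cv2.DIST_HUBER,0,.01,.01).ravel()
        t=(P-[x0,y0])@[vx,vy]
        print(n,st[i],(x0,y0),"ends",np.r_[x0,y0]+t.min()*np.r_[vx,vy],np.r_[x0,y0]+t.max()*np.r_[vx,vy])
        e=[np.r_[x0,y0]+t.min()*np.r_[vx,vy],np.r_[x0,y0]+t.max()*np.r_[vx,vy]]
        if n=="top":
            z=.085 if x0<300 else .0556
            X=plane(s,e,z);print(X,np.linalg.norm(X[1]-X[0]),"(170) yaw",np.arctan2(*(X[0]-X[1])[:2]*[-1,1]))
E
```

```text
top [377 178  67  12 289] (np.float32(412.33936), np.float32(183.66153)) ends [376.98015294 186.77454553] [442.82196851 180.97784736]
[[ 0.52652758 -0.10206118  0.0556    ]
 [ 0.53932759 -0.23889995  0.0556    ]] 0.1374361333486107 (170) yaw 0.09326940424256777
top [366 210  79  14 379] (np.float32(408.8658), np.float32(215.91208)) ends [366.1828114  220.64769807] [444.22073095 211.9895005 ]
[[ 0.45612534 -0.07944727  0.0556    ]
 [ 0.47480728 -0.2407798   0.0556    ]] 0.16241059396694246 (170) yaw 0.11528423830459923
side [294 107  26  53 464] (np.float32(305.58508), np.float32(130.74883)) ends [297.93884221 107.36599391] [314.45395089 157.87055008]
side [ 336  238   43   82 1021] (np.float32(355.26114), np.float32(277.6445)) ends [339.62245742 238.55106523] [371.27985598 317.68794574]
side [ 302  245   40   84 1035] (np.float32(320.41238), np.float32(285.73532)) ends [306.48046421 245.83225041] [334.76015762 326.82945813]
```

```bash
python3 - <<'E'
from h import *
s=load("top");S=load("side")
def crop(im,x0,y0,w,h,k=6):
    return cv2.resize(im[y0:y0+h,x0:x0+w],None,fx=k,fy=k,interpolation=cv2.INTER_CUBIC).astype(float)
def axis(im,box,thr,axisx,name):
    # shaft centreline, knob+collar ends using dark-red score: ratio g/r
    x0,y0,w,h=box;k=6
    a=crop(im,*box,k); g=a[...,1]/np.maximum(a[...,0],1)
    m=((g<thr)&(a[...,0]<150)).astype(np.uint8)
    m=cv2.morphologyEx(m,cv2.MORPH_CLOSE,np.ones((25,25)));
    _,l,st,_=cv2.connectedComponentsWithStats(m);i=1+np.argmax(st[1:,4]);m=(l==i)
    cv2.imwrite(f"pics/mm_{name}.png",(np.where(m[...,None],a*0.5+[0,0,127],a*.9)).astype(np.uint8))
    ys,xs=np.nonzero(m);P=(np.c_[xs,ys]+.5)/k-.5+[x0,y0]
    vx,vy,a0,b0=cv2.fitLine(P.astype(np.float32),cv2.DIST_HUBER,0,.01,.01).ravel()
    d=np.r_[vx,vy];c=np.r_[a0,b0];t=(P-c)@d;e=np.array([c+d*t.min(),c+d*t.max()])
    print(name,e.round(1).tolist(),"width",np.median(np.bincount(((t-t.min())*2).astype(int)))*2/36)
    return e
T={}
for nm,box,z in(("h",(172,178,93,30),.085),("b",(360,172,90,28),.0556),("a",(360,203,92,28),.0556)):
    e=axis(s["color"],box,.66,0,"t"+nm);X=plane(s,e,z)
    k,c=(X[0],X[1]); u=(k-c)/np.linalg.norm(k-c); o=c+u*.074
    print("  ",X.round(4).tolist(),"len",np.linalg.norm(k-c).round(4),"yaw",np.arctan2(-u[0],u[1]).round(4),"origin",o.round(4))
    T[nm]=e
for nm,box in(("h",(285,98,40,66)),("b",(328,232,55,90)),("a",(296,240,50,90))):
    e=axis(S["color"],box,.5,0,"s"+nm); 
    if e[0,1]>e[1,1]: e=e[::-1]
    q=tri(s,T[nm],S,e);print("  tri",q.round(4).tolist())
E
python3 - <<'E'
import cv2,numpy as np
L=[cv2.imread(f"pics/mm_{n}.png") for n in("th","tb","ta","sh","sb","sa")]
c=np.zeros((600,800,3),np.uint8);y=0
for i in L[:3]: c[y:y+i.shape[0]*2//3,:i.shape[1]*2//3]=cv2.resize(i,(i.shape[1]*2//3,i.shape[0]*2//3));y+=130
x=380
for i in L[3:]: j=cv2.resize(i,None,fx=.42,fy=.42);c[:j.shape[0],x:x+j.shape[1]]=j;x+=j.shape[1]+5
cv2.imwrite("pics/mont.png",c)
E
```

```text
th [[204.1, 193.0], [237.5, 192.3]] width 7.833333333333333
   [[0.5089, 0.2499, 0.085], [0.5105, 0.1824, 0.085]] len 0.0675 yaw 0.0234 origin [0.5087 0.2564 0.085 ]
tb [[362.8, 188.5], [443.9, 181.6]] width 8.88888888888889
   [[0.5227, -0.0727, 0.0556], [0.5381, -0.241, 0.0556]] len 0.169 yaw 0.0909 origin [ 0.5313 -0.1673  0.0556]
ta [[364.5, 219.9], [445.9, 213.0]] width 8.88888888888889
   [[0.4576, -0.0759, 0.0556], [0.4728, -0.2442, 0.0556]] len 0.1689 yaw 0.09 origin [ 0.4661 -0.1705  0.0556]
sh [[301.3, 118.8], [309.0, 139.5]] width 8.277777777777779
  tri [[0.5072, 0.2483, 0.0924, 0.0017], [0.511, 0.1822, 0.0861, 0.0014]]
sb [[339.9, 238.4], [372.1, 317.6]] width 11.5
  tri [[0.5225, -0.0727, 0.0558, 0.0003], [0.5396, -0.2433, 0.047, 0.0008]]
sa [[306.8, 245.6], [335.4, 327.8]] width 11.5
  tri [[0.4575, -0.0759, 0.0562, 0.0001], [0.474, -0.247, 0.0444, 0.001]]
```

View pics/mont.png

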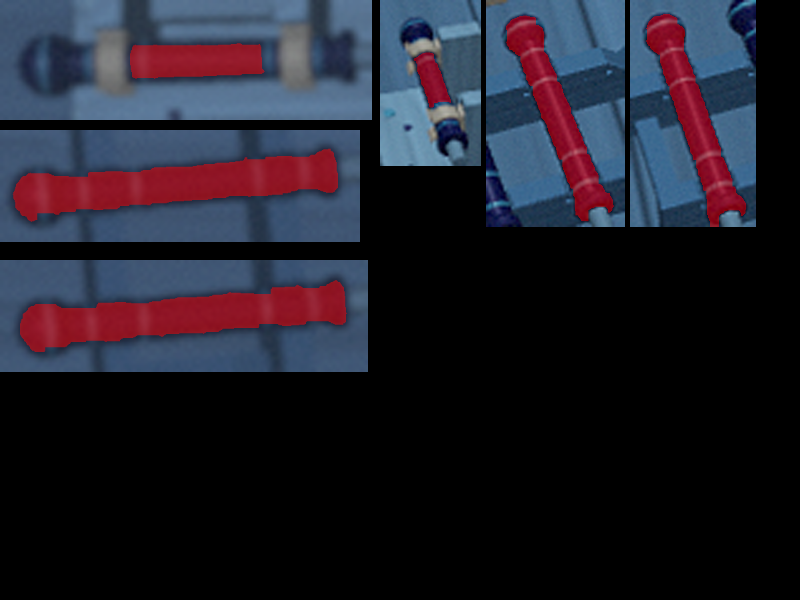

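```bash
python3 - <<'E'
from h import *
s=load("top");S=load("side")
f=lambda o,k,p:(np.array(p,float)+.5)/k-.5+o
st=lambda p:f([170,145],7,p); rk=lambda p:f([355,125],5,p); ss=lambda p:f([270,95],6,p); sr=lambda p:f([285,230],5,p)
Y=lambda X:np.arctan2(-(X[0]-X[1])[0],(X[0]-X[1])[1])
X=plane(s,st([[48,345],[635,333],[710,329]]),.085);print("handle",X.round(4).tolist(),"yaw",Y(X[[0,2]]));
u=(X[0]-X[2])/np.linalg.norm(X[0]-X[2]);print("len",np.linalg.norm(X[0]-X[2]),"O from knob",X[0]-u*.096,"from collar",X[1]+u*.074,"from tenon",X[2]+u*.096)
X=plane(s,st([[145,543],[693,525],[685,100],[140,118]]),.016);print("base",X.round(4).tolist(),Y(X[[0,1]]),Y(X[[3,2]]))
c=X.mean(0);print(c)
X=plane(s,st([[208,338],[534,328]]),.1);print("clips mid",X.mean(0),Y(X),np.linalg.norm(X[0]-X[1]))
# rail
X=plane(s,rk([[130,65],[350,45]]),.054);m=X.mean(0);y=Y(X);print("rail tips",X.round(4).tolist(),np.linalg.norm(X[0]-X[1]),"yaw",y)
for yw in(.0905,):
    ux=np.array([np.cos(yw),np.sin(yw),0]);print("notch2 from tips",m-ux*.041)
    for o in([.5313,-.1673,.0556],[.4661,-.1705,.0556]):print(np.array(o)+ux*.065,np.array(o)+ux*.13)
# side notch bottoms: z=.040
X=plane(S,sr([[487,145],[580,350]]),.04);print("side notch bottoms",X.round(4).tolist(),X.mean(0),Y(X),np.linalg.norm(X[0]-X[1]))
X=plane(S,ss([[178,75],[275,400]]),.085);print("side knob, tenon",X.round(4))
E
```

```text
handle [[0.5068, 0.3057, 0.085], [0.5111, 0.1365, 0.085], [0.5124, 0.115, 0.085]] yaw 0.0290941752666255
len 0.19080494020870647 O from knob [0.50959502 0.20972628 0.085     ] from collar [0.50893803 0.21051055 0.085     ] from tenon [0.50956025 0.21092083 0.085     ]
base [[0.4529, 0.2934, 0.016], [0.4593, 0.1257, 0.016], [0.5907, 0.1299, 0.016], [0.5843, 0.2983, 0.016]] 0.037974166828614236 0.03781433988538076
[0.52182635 0.21181569 0.016     ]
clips mid [0.50916884 0.20981474 0.1       ] 0.03562161197808916 0.09259364864265954
rail tips [[0.6304, -0.1104, 0.054], [0.6394, -0.2027, 0.054]] 0.09275285648689188 yaw 0.09712012957657988
notch2 from tips [ 0.59404814 -0.1602248   0.054     ]
[ 0.596034   -0.16142553  0.0556    ] [ 0.660768   -0.15555105  0.0556    ]
[ 0.530834   -0.16462553  0.0556    ] [ 0.595568   -0.15875105  0.0556    ]
side notch bottoms [[0.5921, -0.1249, 0.04], [0.6001, -0.2168, 0.04]] [ 0.59605538 -0.1708213   0.04      ] 0.08679472180166634 0.09227030098052212
side knob, tenon [[0.5104 0.3006 0.085 ]
 [0.5124 0.1136 0.085 ]]
```

Measurements agree across the checks:
- **Handle:** origin about (0.5095, 0.210, 0.085), yaw about 0.034.
- **Empty place (notch2):** about (0.596, -0.161), yaw about 0.091.

Now I'll turn the tool so the jaws open along the stand's x.

carry_out(
  targets=[
    {"gripper": -1,"translation": [0,0,0],"turn": [0,0,0.12]},
    {"gripper": -1,"translation": [0,0,0],"turn": [0,0,0.12]},
    {"gripper": -1,"translation": [0,0,0],"turn": [0,0,0.12]},
    {"gripper": -1,"translation": [0,0,0],"turn": [0,0,0.12]},
    {"gripper": -1,"translation": [0,0,0],"turn": [0,0,0.12]},
    {"gripper": -1,"translation": [0,0,0],"turn": [0,0,0.12]},
    {"gripper": -1,"translation": [0,0,0],"turn": [0,0,0.12]},
    {"gripper": -1,"translation": [0,0,0],"turn": [0,0,0.12]},
    {"gripper": -1,"translation": [0,0,0],"turn": [0,0,0.12]},
    {"gripper": -1,"translation": [0,0,0],"turn": [0,0,0.12]},
  ],
)

```text
t: 0.93
position: [0.1571, 0.5269, 0.2183]
tool_rot: [2.136, 2.303, -0.001]
ft_force: [0.0, -0.1, -0.1]
finger_gap: 0.0933
```

```bash
cat > go.py <<'E'
import sys
from h import *
from plant import env
x,y,z,yaw=map(float,sys.argv[1:5])
o=env.get_obs();M=R.from_rotvec(o["tool_rot"]).as_matrix();p=np.array(o["position"])
g=np.array([[-np.sin(yaw),np.cos(yaw),0],[np.cos(yaw),np.sin(yaw),0],[0,0,-1]]).T
print("t",o["t"],"pos",p.round(4),"gap",round(o["finger_gap"],4),"F",np.round(o["ft_force"],2),"q",np.round(o["joint_positions"],2))
print("shift cm (tool)",(M.T@([x,y,z]-p)*100).round(2),"turn",R.from_matrix(M.T@g).as_rotvec().round(4), "shift in goal axes",(g.T@([x,y,z]-p)*100).round(2))
E
python3 go.py .5095 .21 .18 .034
```

```text
t 0.9333 pos [0.1571 0.5269 0.2183] gap 0.0933 F [ 0.01 -0.09 -0.09] q [ 1.2   0.35  1.65 -0.    1.14  1.12]
shift cm (tool) [-34.24  32.77   3.84] turn [-0.0003  0.0007  0.0411] shift in goal axes [-32.86  34.14   3.83]
```

carry_out(
  targets=[
    {"gripper": -1,"translation": [0,0,0],"turn": [0,0,0.041]},
    {"gripper": -1,"translation": [-1.8,1.9,0],"turn": [0,0,0]},
    {"gripper": -1,"translation": [-1.8,1.9,0],"turn": [0,0,0]},
    {"gripper": -1,"translation": [-1.8,1.9,0],"turn": [0,0,0]},
    {"gripper": -1,"translation": [-1.8,1.9,0],"turn": [0,0,0]},
    {"gripper": -1,"translation": [-1.8,1.9,0],"turn": [0,0,0]},
    {"gripper": -1,"translation": [-1.8,1.9,0],"turn": [0,0,0]},
    {"gripper": -1,"translation": [-1.8,1.9,0],"turn": [0,0,0]},
    {"gripper": -1,"translation": [-1.8,1.9,0],"turn": [0,0,0]},
    {"gripper": -1,"translation": [-1.8,1.9,0],"turn": [0,0,0]},
  ],
)

```text
t: 1.77
position: [0.3352, 0.371, 0.2185]
tool_rot: [-2.177, -2.265, 0.001]
ft_force: [1.2, 0.4, 0.1]
finger_gap: 0.0932
```

carry_out(
  targets=[
    {"gripper": -1,"translation": [-1.8,1.9,0],"turn": [0,0,0]},
    {"gripper": -1,"translation": [-1.8,1.9,0],"turn": [0,0,0]},
    {"gripper": -1,"translation": [-1.8,1.9,0],"turn": [0,0,0]},
    {"gripper": -1,"translation": [-1.8,1.9,0],"turn": [0,0,0]},
    {"gripper": -1,"translation": [-1.8,1.9,0],"turn": [0,0,0]},
    {"gripper": -1,"translation": [-1.8,1.9,0],"turn": [0,0,0]},
    {"gripper": -1,"translation": [-1.8,1.9,0],"turn": [0,0,0]},
    {"gripper": -1,"translation": [-1.8,1.9,0],"turn": [0,0,0]},
    {"gripper": -1,"translation": [-1.8,1.9,0],"turn": [0,0,0]},
    {"gripper": -1,"translation": [0,0,0],"turn": [0,0,0]},
  ],
)

```text
t: 2.6
position: [0.5143, 0.2144, 0.2182]
tool_rot: [2.179, 2.262, -0.0]
ft_force: [-0.1, 0.5, -0.6]
finger_gap: 0.0928
```

```bash
python3 go.py .5095 .21 .066 .034
```

```text
t 2.6 pos [0.5143 0.2144 0.2182] gap 0.0928 F [-0.07  0.45 -0.6 ] q [ 0.31  0.36  1.63 -0.    1.14  0.27]
shift cm (tool) [-0.42 -0.5  15.22] turn [0.0004 0.0007 0.0034] shift in goal axes [-0.43 -0.49 15.22]
```

carry_out(
  targets=[
    {"gripper": -1,"translation": [-0.4,-0.5,1.2],"turn": [0,0,0]},
    {"gripper": -1,"translation": [0,0,2],"turn": [0,0,0]},
    {"gripper": -1,"translation": [0,0,2],"turn": [0,0,0]},
    {"gripper": -1,"translation": [0,0,2],"turn": [0,0,0]},
    {"gripper": -1,"translation": [0,0,2],"turn": [0,0,0]},
    {"gripper": -1,"translation": [0,0,0],"turn": [0,0,0]},
  ],
)

```text
t: 3.1
position: [0.5046, 0.2125, 0.1232]
tool_rot: [-2.174, -2.263, 0.008]
ft_force: [-0.6, -0.4, -1.8]
finger_gap: 0.0931
```

```bash
cat > look.py <<'E'
import sys
from h import *
from plant import env
n=sys.argv[1];b=[int(v) for v in sys.argv[2:10]];o=[]
for c,(x,y,w,h) in(("top",b[:4]),("side",b[4:])):
    s=env.snapshot(c);pickle.dump(s,open(c+"_"+n+".pkl","wb"))
    im=cv2.cvtColor(s["color"],cv2.COLOR_RGB2BGR)[y:y+h,x:x+w];k=400/w
    o.append(cv2.copyMakeBorder(cv2.resize(im,(400,int(h*k)),interpolation=cv2.INTER_CUBIC),0,600-int(h*k),0,0,0))
cv2.imwrite(f"pics/{n}.png",np.hstack(o))
E
python3 go.py .5095 .21 .066 .034; python3 look.py l1 150 120 140 140 250 50 130 150
```

```text
t 3.1 pos [0.5046 0.2125 0.1232] gap 0.0931 F [-0.57 -0.36 -1.81] q [0.31 0.47 1.74 0.   0.94 0.27]
shift cm (tool) [-0.26  0.51  5.71] turn [-0.0059  0.0016  0.0062] shift in goal axes [-0.26  0.48  5.72]
```

View pics/l1.png

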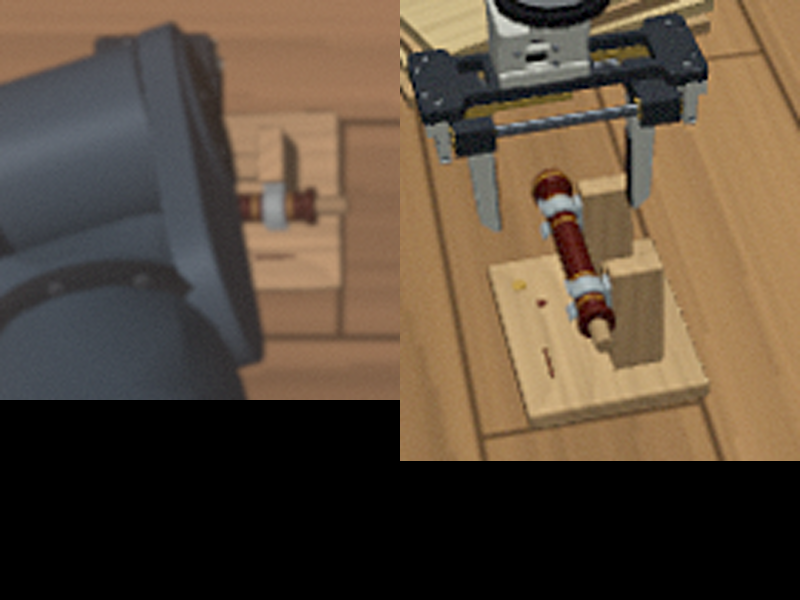

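The fingers straddle the shaft between the posts, about side px (265-330, 115-125), so the alignment looks fine. Continuing down with a small correction.

carry_out(
  targets=[
    {"gripper": -1,"translation": [0,0,0],"turn": [0,0,0]},
    {"gripper": -1,"translation": [0,0,1.5],"turn": [0,0,0]},
    {"gripper": -1,"translation": [0,0,1.5],"turn": [0,0,0]},
    {"gripper": -1,"translation": [0,0,0],"turn": [0,0,0]},
    {"gripper": -1,"translation": [0,0,0],"turn": [0,0,0]},
  ],
)

```text
t: 3.62
position: [0.5072, 0.2129, 0.0975]
tool_rot: [2.176, 2.265, 0.0]
ft_force: [0.4, 1.0, -0.3]
finger_gap: 0.0929
```

```bash
python3 go.py .5095 .21 .066 .034
```

```text
t 3.6167 pos [0.5072 0.2129 0.0975] gap 0.0929 F [ 0.37  0.99 -0.33] q [ 0.31  0.51  1.75 -0.    0.88  0.27]
shift cm (tool) [-0.3   0.22  3.15] turn [ 0.0003 -0.0001  0.0061] shift in goal axes [-0.3   0.22  3.15]
```

carry_out(
  targets=[
    {"gripper": -1,"translation": [-0.3,0.2,1.1],"turn": [0,0,0]},
    {"gripper": -1,"translation": [0,0,1],"turn": [0,0,0]},
    {"gripper": -1,"translation": [0,0,1],"turn": [0,0,0]},
    {"gripper": -1,"translation": [0,0,0],"turn": [0,0,0]},
    {"gripper": -1,"translation": [0,0,0],"turn": [0,0,0]},
  ],
)

```text
t: 4.03
position: [0.5087, 0.2097, 0.065]
tool_rot: [-2.176, -2.265, 0.002]
ft_force: [-0.2, 0.5, 0.6]
finger_gap: 0.0929
```

```bash
python3 go.py .5095 .21 .066 .034;python3 look.py l2 150 120 140 140 250 50 130 150
```

```text
t 4.0333 pos [0.5087 0.2097 0.065 ] gap 0.0929 F [-0.16  0.54  0.63] q [ 0.31  0.56  1.77 -0.    0.82  0.27]
shift cm (tool) [ 0.02  0.08 -0.1 ] turn [-0.0014  0.0004  0.0059] shift in goal axes [ 0.02  0.08 -0.1 ]
```

View pics/l2.png

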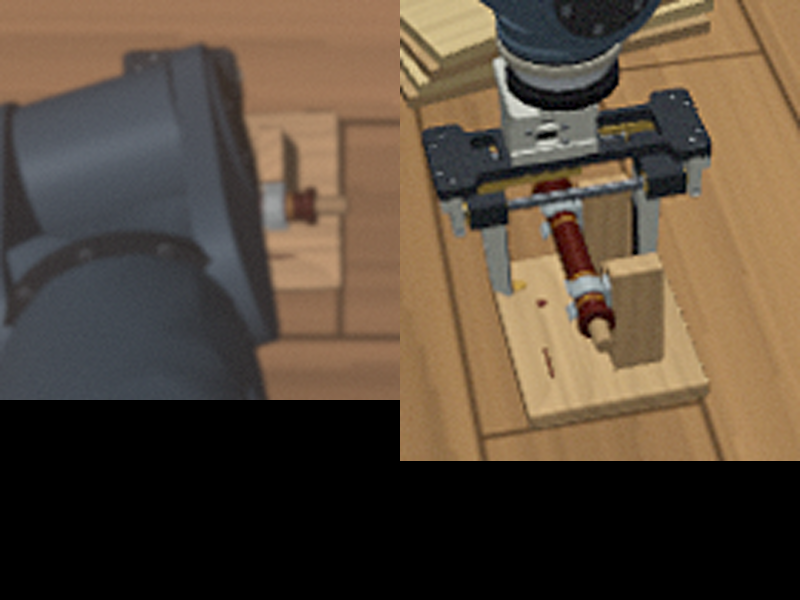

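The fingers are down on both sides of mid-shaft, clear of the clips, and the force is near zero. Closing now.

carry_out(
  targets=[
    {"gripper": 1,"translation": [0,0,0],"turn": [0,0,0]},
    {"gripper": 1,"translation": [0,0,0],"turn": [0,0,0]},
    {"gripper": 1,"translation": [0,0,0],"turn": [0,0,0]},
    {"gripper": 1,"translation": [0,0,0],"turn": [0,0,0]},
    {"gripper": 1,"translation": [0,0,0],"turn": [0,0,0]},
    {"gripper": 1,"translation": [0,0,0],"turn": [0,0,0]},
    {"gripper": 1,"translation": [0,0,0],"turn": [0,0,0]},
    {"gripper": 1,"translation": [0,0,0],"turn": [0,0,0]},
    {"gripper": 1,"translation": [0,0,0],"turn": [0,0,0]},
    {"gripper": 1,"translation": [0,0,0],"turn": [0,0,0]},
  ],
)

```text
t: 4.97
position: [0.5091, 0.2099, 0.0656]
tool_rot: [-2.177, -2.265, 0.0]
ft_force: [-0.2, -0.6, -0.3]
finger_gap: 0.0309
```

carry_out(
  targets=[
    {"gripper": 1,"translation": [0,0,0],"turn": [0,0,0]},
    {"gripper": 1,"translation": [0,0,0],"turn": [0,0,0]},
    {"gripper": 1,"translation": [0,0,0],"turn": [0,0,0]},
    {"gripper": 1,"translation": [0,0,0],"turn": [0,0,0]},
  ],
)

```text
t: 5.3
position: [0.5098, 0.21, 0.0658]
tool_rot: [2.176, 2.265, 0.002]
ft_force: [4.4, 0.0, -1.4]
finger_gap: 0.0213
```

carry_out(
  targets=[
    {"gripper": 1,"translation": [0,-0.5,0],"turn": [0,0,0]},
    {"gripper": 1,"translation": [0,-0.5,0],"turn": [0,0,0]},
    {"gripper": 1,"translation": [0,-0.5,0],"turn": [0,0,0]},
    {"gripper": 1,"translation": [0,-0.5,0],"turn": [0,0,0]},
    {"gripper": 1,"translation": [0,-0.5,0],"turn": [0,0,0]},
    {"gripper": 1,"translation": [0,-0.5,0],"turn": [0,0,0]},
    {"gripper": 1,"translation": [0,-0.5,0],"turn": [0,0,0]},
    {"gripper": 1,"translation": [0,-0.5,0],"turn": [0,0,0]},
    {"gripper": 1,"translation": [0,-0.5,0],"turn": [0,0,0]},
    {"gripper": 1,"translation": [0,0,0],"turn": [0,0,0]},
  ],
)

```text
t: 6.13
position: [0.4631, 0.208, 0.0656]
tool_rot: [-2.176, -2.265, 0.001]
ft_force: [-0.1, 0.2, -1.2]
finger_gap: 0.0209
```

carry_out(
  targets=[
    {"gripper": 1,"translation": [0,0,0],"turn": [0,0,0]},
    {"gripper": 1,"translation": [0,0,0],"turn": [0,0,0]},
    {"gripper": 1,"translation": [0,0,0],"turn": [0,0,0]},
  ],
)

```text
t: 6.38
position: [0.4644, 0.2081, 0.0657]
tool_rot: [2.177, 2.265, 0.0]
ft_force: [-0.1, -0.7, -1.1]
finger_gap: 0.021
```

```bash
python3 go.py .4645 .2085 .18 .034;python3 look.py l3 150 120 140 140 250 50 130 150
```

```text
t 6.3833 pos [0.4644 0.2081 0.0657] gap 0.021 F [-0.09 -0.74 -1.06] q [ 0.33  0.5   1.88 -0.    0.77  0.29]
shift cm (tool) [  0.04   0.02 -11.43] turn [ 0.0002 -0.      0.0059] shift in goal axes [ 4.000e-02  1.000e-02 -1.143e+01]
```

View pics/l3.png

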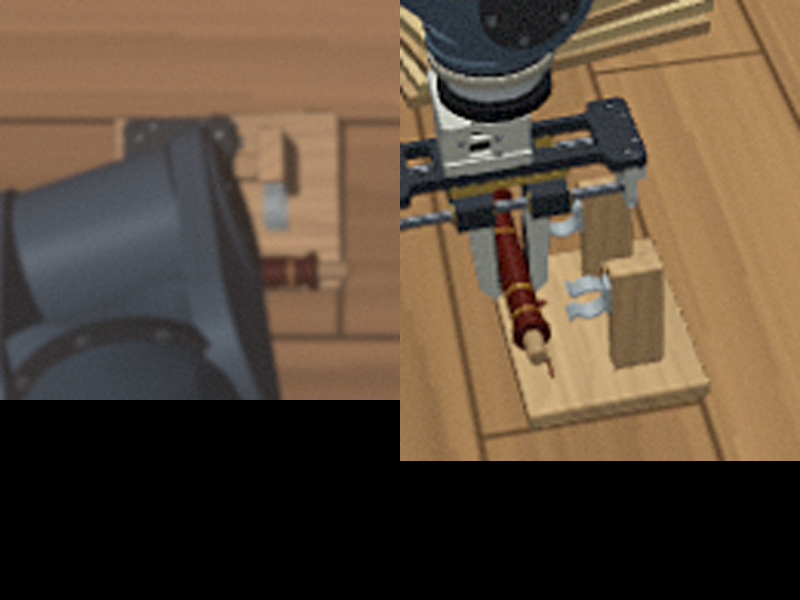

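The handle is free of both clips and held about 45 mm in front of them, around side px (420, 160). Lifting.

carry_out(
  targets=[
    {"gripper": 1,"translation": [0,0,-1],"turn": [0,0,0]},
    {"gripper": 1,"translation": [0,0,-2],"turn": [0,0,0]},
    {"gripper": 1,"translation": [0,0,-2],"turn": [0,0,0]},
    {"gripper": 1,"translation": [0,0,-2],"turn": [0,0,0]},
    {"gripper": 1,"translation": [0,0,-2],"turn": [0,0,0]},
    {"gripper": 1,"translation": [0,0,-1],"turn": [0,0,0]},
    {"gripper": 1,"translation": [0,0,0],"turn": [0,0,-0.051]},
    {"gripper": 1,"translation": [0,0,0],"turn": [0,0,0]},
  ],
)

```text
t: 7.15
position: [0.4643, 0.2082, 0.1664]
tool_rot: [2.115, 2.322, 0.002]
ft_force: [-0.1, -0.4, -1.3]
finger_gap: 0.0216
```

```bash
python3 go.py .596 -.161 .165 .091
```

```text
t 7.15 pos [0.4643 0.2082 0.1664] gap 0.0216 F [-0.1  -0.39 -1.29] q [ 0.33  0.34  1.81 -0.    0.99  0.24]
shift cm (tool) [-37.98   9.67   0.14] turn [ 0.0013 -0.0003  0.0022] shift in goal axes [-37.96   9.76   0.14]
```

carry_out(
  targets=[
    {"gripper": 1,"translation": [-1,0.3,0],"turn": [0,0,0]},
    {"gripper": 1,"translation": [-2,0.5,0],"turn": [0,0,0]},
    {"gripper": 1,"translation": [-2,0.5,0],"turn": [0,0,0]},
    {"gripper": 1,"translation": [-2,0.5,0],"turn": [0,0,0]},
    {"gripper": 1,"translation": [-2,0.5,0],"turn": [0,0,0]},
    {"gripper": 1,"translation": [-2,0.5,0],"turn": [0,0,0]},
    {"gripper": 1,"translation": [-2,0.5,0],"turn": [0,0,0]},
    {"gripper": 1,"translation": [-2,0.5,0],"turn": [0,0,0]},
    {"gripper": 1,"translation": [-2,0.5,0],"turn": [0,0,0]},
    {"gripper": 1,"translation": [-2,0.5,0],"turn": [0,0,0]},
  ],
)

```text
t: 7.98
position: [0.5291, 0.0215, 0.165]
tool_rot: [-2.12, -2.318, 0.001]
ft_force: [0.1, 0.9, -1.7]
finger_gap: 0.021
```

carry_out(
  targets=[
    {"gripper": 1,"translation": [-2,0.5,0],"turn": [0,0,0]},
    {"gripper": 1,"translation": [-2,0.5,0],"turn": [0,0,0]},
    {"gripper": 1,"translation": [-2,0.5,0],"turn": [0,0,0]},
    {"gripper": 1,"translation": [-2,0.5,0],"turn": [0,0,0]},
    {"gripper": 1,"translation": [-2,0.5,0],"turn": [0,0,0]},
    {"gripper": 1,"translation": [-2,0.5,0],"turn": [0,0,0]},
    {"gripper": 1,"translation": [-2,0.5,0],"turn": [0,0,0]},
    {"gripper": 1,"translation": [-2,0.5,0],"turn": [0,0,0]},
    {"gripper": 1,"translation": [-2,0.5,0],"turn": [0,0,0]},
    {"gripper": 1,"translation": [-1,0.3,0],"turn": [0,0,0]},
  ],
)

```text
t: 8.82
position: [0.5942, -0.1642, 0.1648]
tool_rot: [-2.121, -2.317, 0.001]
ft_force: [0.7, -0.1, -1.3]
finger_gap: 0.0213
```

carry_out(
  targets=[
    {"gripper": 1,"translation": [0,0,0],"turn": [0,0,0]},
    {"gripper": 1,"translation": [0,0,0],"turn": [0,0,0]},
    {"gripper": 1,"translation": [0,0,0],"turn": [0,0,0]},
    {"gripper": 1,"translation": [0,0,0],"turn": [0,0,0]},
  ],
)

```text
t: 9.15
position: [0.594, -0.1607, 0.1656]
tool_rot: [-2.117, -2.321, 0.0]
ft_force: [-0.6, 0.7, -2.0]
finger_gap: 0.0213
```

```bash
python3 go.py .596 -.161 .0366 .091;python3 look.py l4 340 100 140 140 260 130 220 220
```

```text
t 9.15 pos [ 0.594  -0.1607  0.1656] gap 0.0213 F [-0.63  0.73 -2.  ] q [-0.34  0.52  1.53  0.    1.09 -0.43]
shift cm (tool) [-0.06  0.2  12.9 ] turn [-0.0004 -0.0003  0.0007] shift in goal axes [-0.05  0.2  12.9 ]
```

View pics/l4.png

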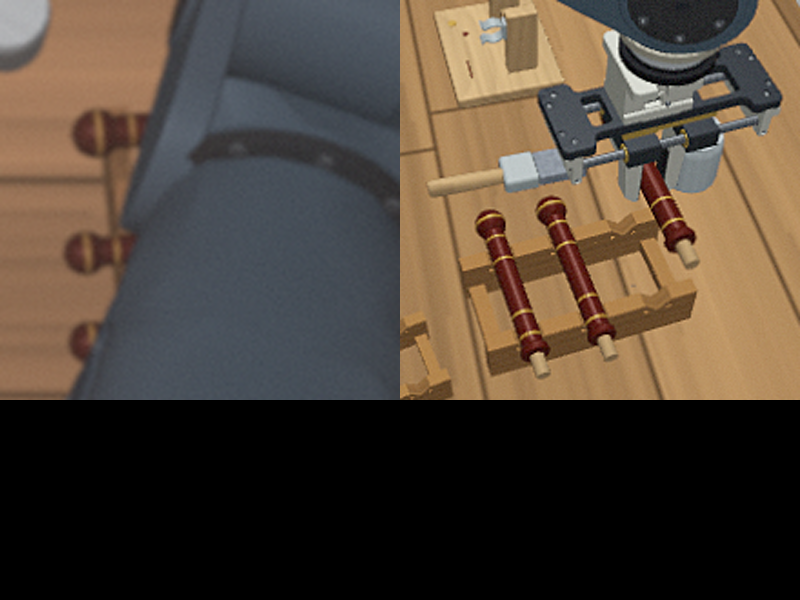

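```bash
python3 - <<'E'
from h import *
T=load("top_l4");S=load("side_l4");y=.091;u=np.array([-np.sin(y),np.cos(y),0]);o=np.array([.594,-.1607,.1846])
print("knob exp top",proj(T,o+.08*u),"seen ~374,146.5")
print("tenon exp side",proj(S,o-.096*u),"collar end",proj(S,o-.074*u))
print("z sens",proj(S,o-.096*u+[0,0,.01]))
E
```

```text
knob exp top [[373.60843043 145.99631891]] seen ~374,146.5
tenon exp side [[420.16132416 273.77464307]] collar end [[414.30602925 262.18238663]]
z sens [[421.06224989 270.14482917]]
```

The handle is held level and centred: knob and tenon fall within 2 px of where they should be. Lowering toward the notches.

carry_out(
  targets=[
    {"gripper": 1,"translation": [0,0.2,1],"turn": [0,0,0]},
    {"gripper": 1,"translation": [0,0,1.6],"turn": [0,0,0]},
    {"gripper": 1,"translation": [0,0,1.6],"turn": [0,0,0]},
    {"gripper": 1,"translation": [0,0,1.6],"turn": [0,0,0]},
    {"gripper": 1,"translation": [0,0,1.6],"turn": [0,0,0]},
    {"gripper": 1,"translation": [0,0,1.6],"turn": [0,0,0]},
    {"gripper": 1,"translation": [0,0,1],"turn": [0,0,0]},
    {"gripper": 1,"translation": [0,0,0],"turn": [0,0,0]},
    {"gripper": 1,"translation": [0,0,0],"turn": [0,0,0]},
    {"gripper": 1,"translation": [0,0,0],"turn": [0,0,0]},
  ],
)

```text
t: 10.08
position: [0.5968, -0.1615, 0.0664]
tool_rot: [2.117, 2.319, 0.001]
ft_force: [0.2, -1.0, -0.8]
finger_gap: 0.0208
```

```bash
python3 go.py .596 -.161 .0366 .091;python3 look.py l5 340 100 140 140 330 190 120 150
```

```text
t 10.0833 pos [ 0.5968 -0.1615  0.0664] gap 0.0208 F [ 0.23 -1.03 -0.76] q [-0.34  0.65  1.58 -0.    0.91 -0.43]
shift cm (tool) [ 0.06 -0.07  2.98] turn [0.0011 0.0005 0.0001] shift in goal axes [ 0.06 -0.07  2.98]
```

View pics/l5.png

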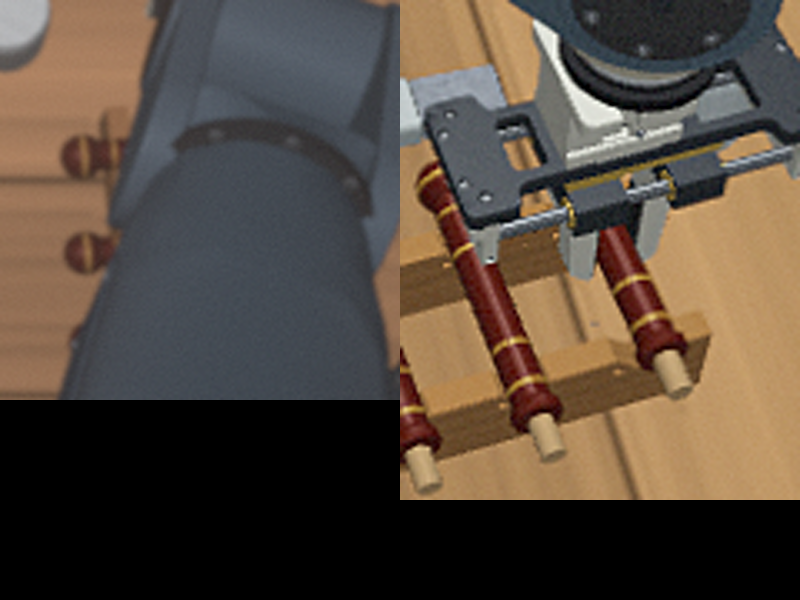

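carry_out(
  targets=[
    {"gripper": 1,"translation": [0,0,0.7],"turn": [0,0,0]},
    {"gripper": 1,"translation": [0,0,0.7],"turn": [0,0,0]},
    {"gripper": 1,"translation": [0,0,0.6],"turn": [0,0,0]},
    {"gripper": 1,"translation": [0,0,0.4],"turn": [0,0,0]},
    {"gripper": 1,"translation": [0,0,0.2],"turn": [0,0,0]},
    {"gripper": 1,"translation": [0,0,0.1],"turn": [0,0,0]},
    {"gripper": 1,"translation": [0,0,0],"turn": [0,0,0]},
    {"gripper": 1,"translation": [0,0,0],"turn": [0,0,0]},
    {"gripper": 1,"translation": [0,0,0],"turn": [0,0,0]},
  ],
)

```text
t: 10.93
position: [0.5964, -0.1615, 0.0389]
tool_rot: [2.118, 2.32, 0.0]
ft_force: [-0.4, 0.2, -1.5]
finger_gap: 0.0211
```

```bash
python3 go.py .596 -.161 .0366 .091;python3 look.py l6 340 100 140 140 330 190 120 150
```

```text
t 10.9333 pos [ 0.5964 -0.1615  0.0389] gap 0.0211 F [-0.44  0.24 -1.54] q [-0.34  0.69  1.59 -0.    0.86 -0.43]
shift cm (tool) [ 0.05 -0.04  0.23] turn [0.0004 0.0002 0.    ] shift in goal axes [ 0.05 -0.04  0.23]
```

View pics/l6.png

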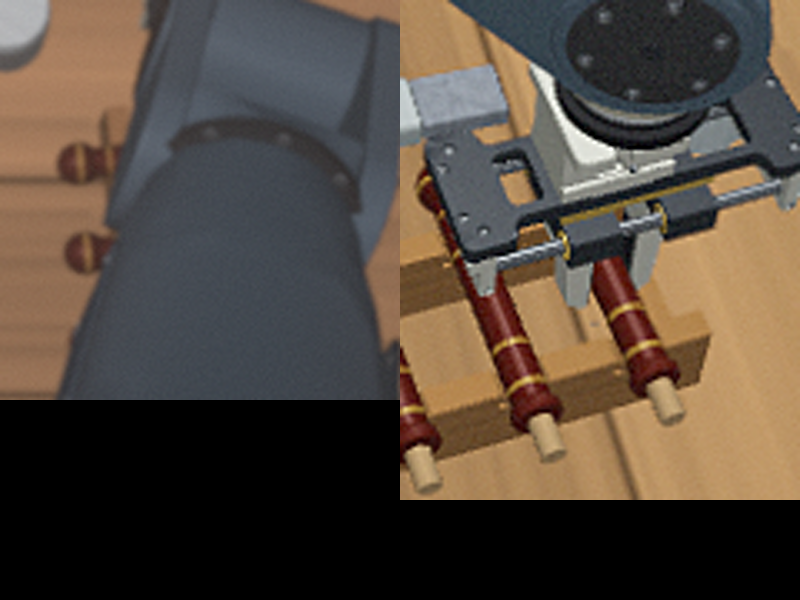

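No contact yet: the vertical force equals the free-hanging weight. Lowering the last few millimetres in small steps.

carry_out(
  targets=[
    {"gripper": 1,"translation": [0,0,0.1],"turn": [0,0,0]},
    {"gripper": 1,"translation": [0,0,0.1],"turn": [0,0,0]},
    {"gripper": 1,"translation": [0,0,0.05],"turn": [0,0,0]},
    {"gripper": 1,"translation": [0,0,0],"turn": [0,0,0]},
    {"gripper": 1,"translation": [0,0,0],"turn": [0,0,0]},
  ],
)

```text
t: 11.45
position: [0.5964, -0.1615, 0.0363]
tool_rot: [2.118, 2.32, 0.0]
ft_force: [-0.7, 0.1, 0.9]
finger_gap: 0.0211
```

carry_out(
  targets=[
    {"gripper": 1,"translation": [0,0,0.1],"turn": [0,0,0]},
    {"gripper": 1,"translation": [0,0,0],"turn": [0,0,0]},
    {"gripper": 1,"translation": [0,0,0],"turn": [0,0,0]},
  ],
)

```text
t: 11.7
position: [0.5965, -0.1615, 0.0362]
tool_rot: [2.118, 2.32, 0.0]
ft_force: [-3.8, 1.5, 11.3]
finger_gap: 0.0213
```

Firmly seated (11 N, height reached). Opening only partway so the fingers don't touch the neighbouring handle.

carry_out(
  targets=[
    {"gripper": 0.15,"translation": [0,0,0],"turn": [0,0,0]},
    {"gripper": 0.15,"translation": [0,0,0],"turn": [0,0,0]},
    {"gripper": 0.15,"translation": [0,0,0],"turn": [0,0,0]},
    {"gripper": 0.15,"translation": [0,0,0],"turn": [0,0,0]},
    {"gripper": 0.15,"translation": [0,0,0],"turn": [0,0,0]},
    {"gripper": 0.15,"translation": [0,0,0],"turn": [0,0,0]},
  ],
)

```text
t: 12.2
position: [0.5962, -0.1614, 0.035]
tool_rot: [-2.118, -2.32, 0.0]
ft_force: [0.3, -1.3, 0.1]
finger_gap: 0.0395
```

carry_out(
  targets=[
    {"gripper": 0.15,"translation": [0,0,-0.5],"turn": [0,0,0]},
    {"gripper": 0.15,"translation": [0,0,-1],"turn": [0,0,0]},
    {"gripper": 0.15,"translation": [0,0,-1],"turn": [0,0,0]},
    {"gripper": 0.15,"translation": [0,0,-1.5],"turn": [0,0,0]},
    {"gripper": 0.15,"translation": [0,0,-2],"turn": [0,0,0]},
    {"gripper": 0.15,"translation": [0,0,-2],"turn": [0,0,0]},
    {"gripper": 0.15,"translation": [0,0,-2],"turn": [0,0,0]},
    {"gripper": 0.15,"translation": [0,0,-2],"turn": [0,0,0]},
    {"gripper": 0.15,"translation": [0,0,-2],"turn": [0,0,0]},
    {"gripper": 0.15,"translation": [0,0,-2],"turn": [0,0,0]},
  ],
)

```text
t: 13.03
position: [0.5963, -0.1614, 0.1975]
tool_rot: [2.117, 2.319, 0.001]
ft_force: [-0.5, 0.4, -0.4]
finger_gap: 0.0396
```

Now I'll move back toward +y to clear both cameras' view.

carry_out(
  targets=[
    {"gripper": 0.15,"translation": [2.5,-1.5,0],"turn": [0,0,0]},
    {"gripper": 0.15,"translation": [2.5,-1.5,0],"turn": [0,0,0]},
    {"gripper": 0.15,"translation": [2.5,-1.5,0],"turn": [0,0,0]},
    {"gripper": 0.15,"translation": [2.5,-1.5,0],"turn": [0,0,0]},
    {"gripper": 0.15,"translation": [2.5,-1.5,0],"turn": [0,0,0]},
    {"gripper": 0.15,"translation": [2.5,-1.5,0],"turn": [0,0,0]},
    {"gripper": 0.15,"translation": [2.5,-1.5,0],"turn": [0,0,0]},
    {"gripper": 0.15,"translation": [2.5,-1.5,0],"turn": [0,0,0]},
    {"gripper": 0.15,"translation": [2.5,-1.5,0],"turn": [0,0,0]},
    {"gripper": 0.15,"translation": [2.5,-1.5,0],"turn": [0,0,0]},
  ],
)

```text
t: 13.87
position: [0.4233, 0.0748, 0.1963]
tool_rot: [2.118, 2.319, 0.002]
ft_force: [1.1, -0.9, 0.7]
finger_gap: 0.0395
```

carry_out(
  targets=[
    {"gripper": 0.15,"translation": [2.5,0,0],"turn": [0,0,0]},
    {"gripper": 0.15,"translation": [2.5,0,0],"turn": [0,0,0]},
    {"gripper": 0.15,"translation": [2.5,0,0],"turn": [0,0,0]},
    {"gripper": 0.15,"translation": [2.5,0,0],"turn": [0,0,0]},
    {"gripper": 0.15,"translation": [0,0,0],"turn": [0,0,0]},
    {"gripper": 0.15,"translation": [0,0,0],"turn": [0,0,0]},
  ],
)

```text
t: 14.37
position: [0.415, 0.1742, 0.196]
tool_rot: [2.115, 2.322, 0.002]
ft_force: [-0.7, -0.5, 0.6]
finger_gap: 0.0395
```

```bash
python3 look.py l7 300 80 180 180 265 170 180 190
```

```text
(no output)
```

View pics/l7.png

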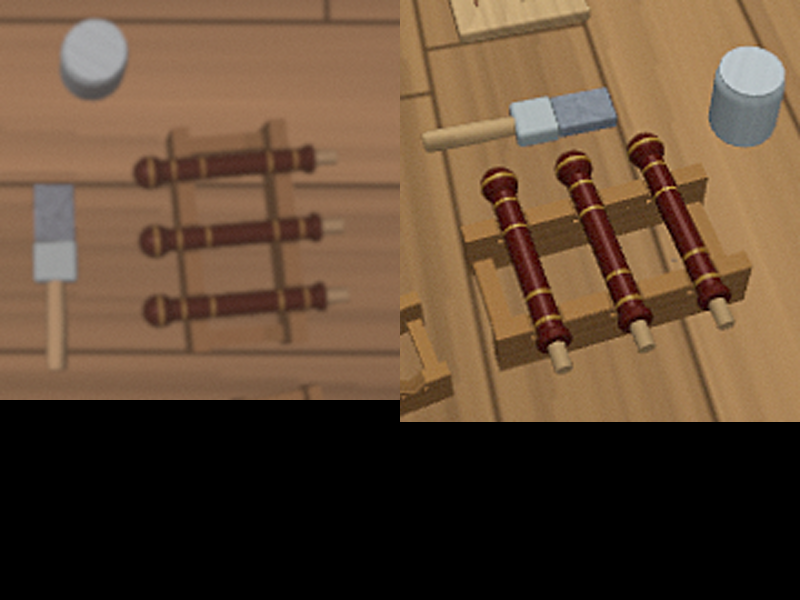

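The handle lies parallel to the other two in the top place (top px about 365-450, 150-157), knob on the same side, tin and brush apparently unmoved. One numeric check, then I hand in if it passes.

```bash
python3 - <<'E'
from h import *
T=load("top_l7");T0=load("top");S=load("side_l7");S0=load("side")
f=lambda p:(np.array(p,float)+.5)*.45-.5+[300,80]
for nm,p in(("new",[[134,173],[315,159],[337,158]]),("b",[[139,241],[322,227],[344,225]])):
    X=plane(T,f(p),.0556);u=(X[0]-X[2])/np.linalg.norm(X[0]-X[2])
    print(nm,"len",np.linalg.norm(X[0]-X[2]),"yaw",np.arctan2(-u[0],u[1]),"O",(X[0]-u*.096).round(4),(X[2]+u*.096).round(4))
for n,a,b in(("top",T0,T),("side",S0,S)):
    d=np.abs(a["color"].astype(int)-b["color"]).max(2)
    boxes={"top":{"tin":(85,128,320,360),"brush":(160,250,312,336),"a":(208,230,362,458),"b":(178,197,362,458)},"side":{"tin":(188,238,402,440),"brush":(205,240,272,365),"a":(243,340,300,332)}}[n]
    for k,(r0,r1,c0,c1) in boxes.items():print(n,k,"frac changed",(d[r0:r1,c0:c1]>40).mean().round(4))
# side check: new handle ends predicted vs seen
y=.091;u=np.array([-np.sin(y),np.cos(y),0]);o=np.array([.596,-.161,.0556])
print("side pred knob/tenon",proj(S,[o+.08*u,o-.096*u]).round(1).tolist(),"seen",((np.array([[247,150],[325,322]]))*.45+[265,170]).tolist())
E
```

```text
new len 0.1913676011328966 yaw 0.07969098802130113 O [ 0.5952 -0.1627  0.0556] [ 0.5952 -0.1621  0.0556]
b len 0.19234737801227855 yaw 0.083300473027921 O [ 0.5314 -0.1672  0.0556] [ 0.5315 -0.1676  0.0556]
top tin frac changed 0.0
top brush frac changed 0.0
top a frac changed 0.0
top b frac changed 0.0
side tin frac changed 0.0
side brush frac changed 0.0
side a frac changed 0.0
side pred knob/tenon [[374.6, 235.9], [411.1, 314.5]] seen [[376.15, 237.5], [411.25, 314.9]]
```

```bash
python3 -c "
from plant import env
o=env.get_obs();print(o['t'],o['position'],o['ft_force'])
print(env.sign_off())"
```

```text
14.4667 [0.4151646  0.17297742 0.1956643 ] [ 0.56683523 -0.59660209 -0.41184914]
the job is handed in; nothing more can be done
None
```

The finished handle is lying in the empty place of the rack, released, and I handed the job in at 14.5 s of the 40 s allowed. No verdict comes back, so this rests on my own checks.

I gripped the handle at mid-shaft and pulled it 45 mm straight out through the front of both clips. I carried it level and lowered it into the notches until contact showed about 11 N. I then opened the fingers only partway, so they missed the next handle, and backed off clear.

**Last checks:**
- **Placement:** the top camera puts the handle's origin at (0.595, -0.162), about 1 mm from where I measured the place to be. The heading of 0.080 rad compares with 0.083 for the parked handle next to it and about 0.091 estimated for the rack, inside the 0.06 rad limit. The side view agrees to about 2 px.
- **Knob:** it is on the same side as the other two.
- **Everything else:** the tin, the brush and the parked handles show no pixel change from the first pictures, in the views I compared.

Some measurements disagreed by small amounts. Estimates of the place itself differed by about 2 mm across the shaft and 6 mm along it. The stand's heading came out between 0.023 and 0.038 rad. None of the checks failed.

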